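# Level the sagging stock shelf

## Robot

A 6-joint arm with a two-finger parallel gripper is mounted at the origin on the work surface. World frame = base frame: x ahead of the robot, y to its left, z up, the work surface at z = 0. Lengths are in m, angles in rad, forces in N, time in s.
With the tool pointing down it reaches from about 0.25 to 0.725 m from the base axis. Payload 4 kg.
Tool frame: the origin (TCP) lies at the very end of the fingers, on their centre line; the grasp point (between the pads) lies 19 mm behind it; z points along the fingers, y is the line along which they close (so a half turn about z gives the same grasp; the last joint's range is limited). The gripper opens to 85 mm and grips with 20 to 120 N. Pads are 22 mm wide; open, the fingers measure 114 mm over their backs; the gripper's body (76 mm by 85 mm) begins 54 mm behind the grasp point. The pads swing forward as they close: fully open they stand 13 mm farther back than shut.
Start: joints at [1.19, 0.241, 0.005, 1.335, 0, 1.571], TCP at [0.186, 0.464, 0.231] pointing down, gripper open.
Joint ranges: [-2.72, 2.72], [-1.05, 1.87], [-1.09, 1.28], [-1.99, 2.15], [-1.42, 1.44], [-3.14, 3.14]. Speed limits (rad/s): [2.79, 2.79, 3.14, 3.14, 3.14, 3.14].

## Interface

Orientations are given as a unit quaternion [x, y, z, w].
In Python, from workcell import bot gives the robot as it stands.
- The arm moves only by the tool carry_out, never from a script. Its argument "increments" is one flat list of numbers, 5 for each row, row after row: the finger opening in cm, from 0 to 8.54, then the shift along the tool's x, y, z in cm, then the turn about the tool's z in rad. A call has exactly 5 rows; each row shifts and turns the commanded pose from where the row before left it, along the tool's axes as they then stand; what a row does not reach is not made up. A row lasts 1/8 s, in which the tool goes at most 62.5 mm and 10.7 degrees, less where a joint would pass 70% of its speed; a pose out of reach is approached as far as the arm can. A call with a gripper value outside its range is refused whole. The fingers move at their own pace and stop on an object; the grip force is fixed at half the most. Time passes only in rows, so rows that do not move let the fingers close, or fill a call up. It gives the time, the measured TCP pose, the force, the opening and the grip force at its end, in the units of the state.
- bot.get_obs(): the state, without advancing time (a new reading comes with each control period).
- bot.camera(name): name is "scene" or "top" or "wrist"; returns a dict with "pixels" (400x640x3 uint8, blue, green, red), "range_z" (400x640 float32, m along the optical axis (not along the pixel's ray), 0 where there is no reading), "mtx" (3x3 intrinsics, pixels), "eye" and "attitude" of the camera in the world. Camera axes: x right, y down, z forward; pixel columns grow to the right and rows downward; lengths in m; the calibration is good to about 2 mm. A picture is of the moment at which its call begins.
- bot.job_done(): hands the job in; it is judged then, once.
Trained networks look in a picture, given as the dict that the camera call returned (one of the last four; its "shot" number tells which), for a name from the list of things; names that differ only in an ending like _2 or _b are one class to them, and where a whole thing is asked for, a point or a joint stands for the part that bears it (a point fixed in the world has none). Each returns a list of dicts, best first, with "p" (0 to 1); they miss things now and then, are a little off and sometimes report something else, mostly with a low value. They report only what shows in the picture. A call takes as long as a camera call.
- bot.find_in(picture, name): "xyz" ([x, y, z] in m, in the coordinates of the camera as it stood for that picture, good to about 4 mm: the middle of the surface that is visible of it).
- bot.regions_of(picture, name): "mask" (400x640 bool, what is visible of it).
- bot.place_of(picture, name): "xyz" ([x, y, z] in m, in the coordinates of the camera as it stood for that picture, good to about 4 mm: a listed point, or the origin of a listed thing).
The state is a dict: "clock": time; "joint_pos": joint angles; "joint_vel": joint speeds; "tau": joint torques, N m; "eef_pos": TCP position; "tool_rot": TCP orientation; "ft_force": force on the tool from outside, world axes, zero at the start; "ft_torque": the same for the moment, N m; "grip_width": finger opening in m; "grasp_force": force on a finger pad.
Only numpy, scipy, OpenCV 4.12 (cv2) and the standard library are available. Lean on these libraries where they do the work, as an engineer would, in place of code of your own. Each camera call takes 0.05 s, during which the arm holds its last target. There are 200 camera calls.

## Task

The little wooden stock shelf on the bench sags at the end with the levelling foot. Stand the spirit level on the bare middle of its board, lengthways along the board, and let go; then turn the foot's hand knob until the bubble rests between the two black rings. To finish, push the level's sprung thumb pad well down, with a steady push of no more than 25 N, and stay there: the program ends while still pressing, with the bubble still between the rings, the knob let go and the other things on the bench left alone.

Things in the scene. Friction and masses are not known exactly. Their poses are not given: they have to be found in the camera images.
- level_center (a point): Centre (half-way up) of the spirit level: a loose aluminium bar 160 long, 26 wide, 40 high (mm), 0.4 to 0.7 kg, with black ends, standing upright on its 160 x 26 underside. x axis along its length, z up. On its top face are a black thumb pad at the middle and a vial towards its +x end. It may stand on the shelf either way round.
- vial (a point): Middle of the vial, on the level's top face 50 mm from its middle towards its +x end: a yellow-green tube 50 mm long, standing 8 mm above the top face, with a white bubble 16 mm long and two black rings. The bubble goes towards the higher end, 0.4 mm per mrad of slope.
- bubble (a joint): Position of the bubble along the vial (m), 0 when centred, positive towards the level's own +x, limits -0.015 and 0.015. It lies between the two rings when within 3 mm of 0. Meaningful only when the level stands still; settles in about 0.5 s.
- pad_top (a point): Centre of the top face of the level's black sprung thumb pad, 32 x 22 mm, standing 13 mm above the level's top face (33 mm above the level's centre) when free; it is pressed straight down.
- pad (a joint): How far the thumb pad is pressed (m): 0 free, 0.008 fully down; spring 1.5 N per mm (6 N at 4 mm, 12 N fully down).
- shelf_mid (a point): Point on the board's upper face in the middle of its bare part, where the level belongs; 68 to 75 mm above the bench. The wooden board is 140 mm deep (x axis) and 400 long (y axis), 18 thick. From this point the foot's knob is 160 mm towards -y; a fixed carton 84 deep, 52 long, 58 mm high begins 138 mm towards +y.
- shelf_hinge (a point): Hinge line (along x) of the board at its +y end, 180 mm from shelf_mid, 66 mm above the bench; it does not move. The board starts with its other (-y) end low, sloping by 18 to 36 mrad.
- foot_grip (a point): Middle of the levelling foot's black hand knob, on its vertical axis, at the height to grip: a bar 46 mm long (its x axis), 13 thick (its y axis), 27 high, its top 14.5 mm above this point, on a round flange 46 mm across whose top is 12 mm below. It is 110 mm above the bench and stays at that height; the board's top lies 34 to 48 mm below it.
- foot_base (a point): Where the foot stands on the bench, below its knob. Turning the knob clockwise seen from above raises this end of the board, 20 mrad of slope per radian of turn (8 mm of bubble per radian); anticlockwise lowers it. It needs 0.9 to 1.8 rad clockwise in all, turns stiffly (0.12 N m) and stays where it is left.
- offcut: Loose plain aluminium bar, 150 x 30 x 36 mm, with no vial or pad: a bystander lying at the other side of the bench; origin under its centre, x along its length.
- tape: Bystander: loose cardboard ring, 90 mm across and 24 high, lying flat in front of the shelf; origin at the centre of its underside.
- mug: Bystander: white mug, 76 mm across and 90 high; origin at the centre of its underside.
- glue: Bystander: bottle, 56 mm across and 130 high; origin at the centre of its underside.

How it is judged:
By the outcome, as a careful person would: the job done as asked, in the order asked, and still so for the second after the job is handed in, while the arm keeps its last pose, push and grip.
It also fails if it takes over 54 s, if anything falls off the work surface, if the arm or the gripper's body presses on something with over 40 N, if the wrist force passes 120 N, or if a joint passes its speed limit or range.

## Working session

There is one attempt and no reset: what is moved stays moved. The work goes in short steps, Python scripts to look and compute and a tool call to move; the robot and the scene stay as the last step left them, time stands still between calls to the robot, and variables do not carry over. Pictures are saved under pics/ and viewed, at most 10 in all, crops included, and the job is handed in when it is done.

Besides the shell and the picture viewer there is one more tool, called after "Call:" in YAML: its name, and indented under it one key for each argument. carry_out: Moves the arm, as the interface text tells. Its arguments: {"type":"object","properties":{"increments":{"type":"array","items":{"type":"number"}}},"required":["increments"]}

```bash
mkdir -p pics; cat > h.py <<'E'
import numpy as np, cv2
from workcell import bot
from scipy.spatial.transform import Rotation as R
def att(a):
    a=np.array(a); return a if a.shape==(3,3) else R.from_quat(a).as_matrix()
def w(p,xyz): return att(p["attitude"])@np.array(xyz)+np.array(p["eye"])
def places(p,names):
    for n in names:
        for f in ("place_of",):
            r=getattr(bot,f)(p,n)[:2]
            print(n,[(round(d["p"],2),w(p,d["xyz"]).round(4).tolist()) for d in r])
def cloud(p):
    z=p["range_z"];K=p["mtx"];v,u=np.indices(z.shape)
    c=np.stack([(u-K[0][2])*z/K[0][0],(v-K[1][2])*z/K[1][1],z],-1)
    return c@att(p["attitude"]).T+np.array(p["eye"])
E
python3 - <<'E'
from h import *
o=bot.get_obs();print(o)
names="level_center vial pad_top shelf_mid foot_grip offcut tape mug glue shelf_hinge".split()
for c in("top","scene"):
    p=bot.camera(c);cv2.imwrite(f"pics/{c}0.png",p["pixels"]);print(c,p["eye"],p["attitude"]);places(p,names)
E
```

```text
{'clock': 0.0, 'joint_pos': array([ 1.18998617e+00,  2.41394540e-01,  3.68432445e-03,  1.33519021e+00,
       -3.40673588e-05,  1.57082419e+00]), 'joint_vel': array([ 2.22723800e-03, -7.09160600e-05,  1.18606291e-03,  1.58191981e-03,
       -9.91352369e-04, -1.05796417e-03]), 'tau': array([ 5.88949897e-04, -3.72319543e+01,  2.52409565e+01,  1.70497724e-02,
       -1.06959551e-04, -2.96640067e-06]), 'eef_pos': array([0.18560518, 0.46357666, 0.23040694]), 'tool_rot': array([ 1.89270222e-01,  9.81924476e-01, -1.03626376e-03, -1.82367305e-04]), 'ft_force': array([-0.44243965,  0.10640097,  0.16452735]), 'ft_torque': array([-0.00529642,  0.05288129, -0.0454539 ]), 'grasp_force': 0.0, 'grip_width': 0.08527328118155415}
top [ 0.41908088 -0.01030206  1.44162613] [-0.69805224  0.71469713 -0.02292395  0.03749104]
level_center [(0.64, [0.4115, 0.3437, 0.0192])]
vial [(0.96, [0.4648, 0.3483, 0.0389])]
pad_top [(0.58, [0.4151, 0.3442, 0.0526])]
shelf_mid [(0.74, [0.6025, 0.0547, 0.0708]), (0.31, [0.3722, -0.0304, 0.0047])]
foot_grip []
offcut []
tape [(0.84, [0.3789, -0.033, 0.002])]
mug []
glue [(0.81, [0.5992, -0.3871, -0.0002]), (0.61, [0.6113, 0.2322, 0.0632])]
shelf_hinge [(0.86, [0.6098, 0.2333, 0.0633])]
scene [ 0.85359928 -0.59354578  1.19254713] [ 0.93408217  0.23251383 -0.0692127  -0.26198745]
level_center [(0.75, [0.4063, 0.3444, 0.0176])]
vial [(0.91, [0.4601, 0.3474, 0.0392]), (0.34, [0.4088, 0.3406, 0.016])]
pad_top [(0.47, [0.4122, 0.3418, 0.0533])]
shelf_mid [(0.86, [0.5985, 0.0567, 0.0693])]
foot_grip [(0.66, [0.5925, -0.1013, 0.112])]
offcut [(0.74, [0.3859, -0.3468, -0.0032])]
tape [(0.87, [0.3713, -0.0352, 0.0038])]
mug [(0.7, [0.6216, 0.4069, -0.0028])]
glue [(0.83, [0.6022, -0.3882, 0.0014])]
shelf_hinge [(0.78, [0.6062, 0.2371, 0.0666])]
```

View pics/top0.png

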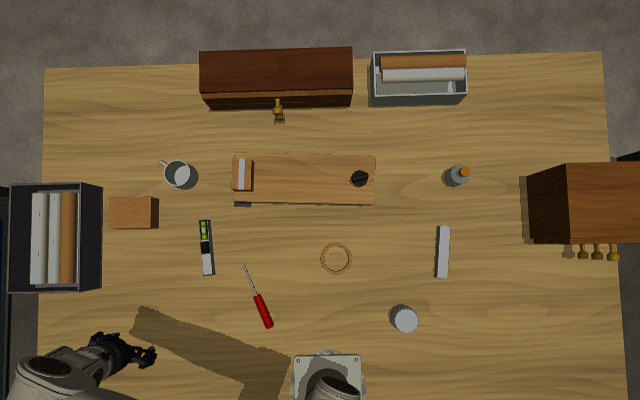

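```bash
python3 - <<'E'
from h import *
p=bot.camera("top");C=cloud(p)
def rect(n,sel):
    P=C[sel];P=P[np.abs(P[:,:2]-np.median(P[:,:2],0)).max(1)<.3]
    r=cv2.minAreaRect((P[:,:2]*1000).astype(np.float32));print(n,len(P),np.round(r[0],1),np.round(r[1],1),round(r[2],1))
z=C[...,2];x=C[...,0];y=C[...,1]
rect("level",(z>.034)&(z<.07)&(abs(x-.41)<.12)&(abs(y-.344)<.05))
rect("leveltop",(z>.034)&(z<.044)&(abs(x-.41)<.12)&(abs(y-.344)<.05))
rect("knob",(z>.116)&(z<.135)&(abs(x-.6)<.06)&(abs(y+.1)<.06))
rect("flange",(z>.09)&(z<.135)&(abs(x-.6)<.06)&(abs(y+.1)<.06))
m=(z>.05)&(z<.085)&(abs(x-.6)<.15)&(abs(y-.05)<.25);rect("board",m)
P=C[m&(abs(y-.05)<.1)];A=np.c_[P[:,0]-.6,P[:,1]-.055,np.ones(len(P))];print(np.linalg.lstsq(A,P[:,2],rcond=None)[0])
E
```

```text
level 514 [411.6 339.7] [159.8  27.6] 5.0
leveltop 337 [411.6 339.7] [159.8  27.6] 5.0
knob 85 [ 592.9 -103.6] [12.9 45. ] 16.5
flange 217 [ 593.4 -103. ] [43.3 43.6] 44.2
board 6092 [600.9  51. ] [399.8 140.9] 87.3
[0.00176844 0.02186785 0.07040115]
```

The top view shows the level at about px (206,248), vial towards +x. The shelf is centred at (305,180), with the knob at (360,178). The tape (336,258) and offcut (443,252) are clear of the path. The measured sizes match the listed ones, so I'm moving above the level.

Call:
carry_out:
  increments: [8.5, -5.1, -0.6, 1.6, 0, 8.5, -5.1, -0.6, 1.6, 0, 8.5, -5.1, -0.6, 1.6, 0, 8.5, -5.1, -0.6, 1.6, 0, 8.5, -5.1, -0.6, 1.6, 0]

```text
clock: 1.78
eef_pos: [0.4129, 0.3408, 0.151]
tool_rot: [0.189, 0.982, 0.0, 0.0]
ft_force: [-0.3, 1.8, 0.4]
grip_width: 0.085
grasp_force: 0.0
```

Call:
carry_out:
  increments: [8.5, 0, 0, 0, -0.156, 8.5, 0, 0, 0, -0.156, 8.5, 0, 0, 0, -0.156, 8.5, 0, 0, 0, 0, 8.5, 0, 0, 0, 0]

```text
clock: 2.4
eef_pos: [0.4114, 0.3416, 0.1513]
tool_rot: [-0.043, 0.999, -0.0, -0.0]
ft_force: [-0.1, -0.1, -0.5]
grip_width: 0.0849
grasp_force: 0.0
```

```bash
cat >> h.py <<'E'
def yaw():
    o=bot.get_obs(); M=R.from_quat(o["tool_rot"]).as_matrix(); return o,M
def go(x,y,z,yw):
    "tool-frame shift (cm) from the measured pose, at the present yaw; then turn"
    o,M=yaw(); a=np.arctan2(M[1,1],M[0,1]); d=M.T@(np.array([x,y,z])-o["eef_pos"])*100
    t=-(yw-a); t=(t+np.pi/2)%np.pi-np.pi/2
    print("t",o["clock"],"pos",o["eef_pos"].round(4),"tilt",M[:,2].round(3),"yaw",round(a,3),"j6",o["joint_pos"][5].round(3),"F",o["ft_force"].round(1),"shift",d.round(2),"turn",round(t,3),"w",o["grip_width"])
def rect(n,P):
    r=cv2.minAreaRect((P[:,:2]*1000).astype(np.float32));print(n,len(P),np.round(r[0],1),np.round(r[1],1),round(r[2],1))
E
python3 - <<'E'
from h import *
p=bot.camera("wrist");cv2.imwrite("pics/w1.png",p["pixels"]);C=cloud(p);z=C[...,2]
m=(p["range_z"]>0)&(abs(C[...,0]-.41)<.1)&(abs(C[...,1]-.342)<.05)
rect("lv",C[m&(z>.035)&(z<.06)])
rect("pad",C[m&(z>.0495)&(z<.06)])
places(p,["level_center","vial","pad_top"])
go(.4115,.3415,.006,1.658)
E
```

```text
lv 5548 [411.6 341.1] [160.7  26.1] 5.1
pad 970 [410.7 341. ] [31.1 21.7] 5.7
level_center [(0.81, [0.4147, 0.3433, 0.0191]), (0.29, [0.6236, 0.408, 0.0004])]
vial [(0.64, [0.457, 0.3448, 0.039])]
pad_top [(0.8, [0.4087, 0.3442, 0.0502])]
t 2.6 pos [0.4114 0.3416 0.1513] tilt [ 0.  0. -1.] yaw 1.657 j6 0.606 F [ 0.2  0.2 -0.2] shift [-1.000e-02 -1.000e-02  1.453e+01] turn -0.001 w 0.08518638648534142
```

View pics/w1.png

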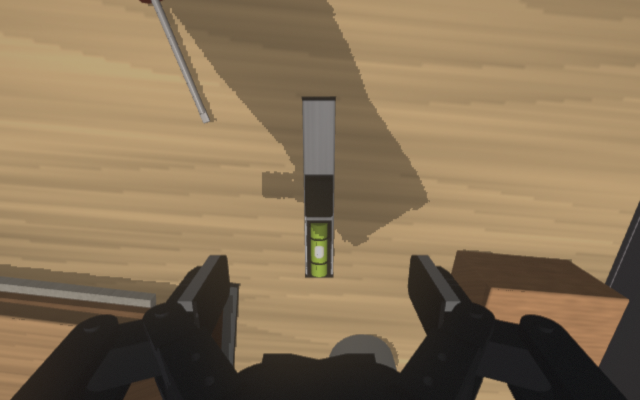

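The wrist view shows the level centred and aligned between the fingers at px (319,187). Descending and closing.

Call:
carry_out:
  increments: [8.5, 0, 0, 4, 0, 8.5, 0, 0, 4, 0, 8.5, 0, 0, 4, 0, 8.5, 0, 0, 2.4, 0, 8.5, 0, 0, 0, 0]

```text
clock: 3.22
eef_pos: [0.4098, 0.3403, 0.0053]
tool_rot: [-0.043, 0.999, -0.002, -0.002]
ft_force: [0.2, -1.2, 1.0]
grip_width: 0.0853
grasp_force: 0.0
```

Call:
carry_out:
  increments: [0, 0, 0, 0, 0, 0, 0, 0, 0, 0, 0, 0, 0, 0, 0, 0, 0, 0, 0, 0, 0, 0, 0, 0, 0]

```text
clock: 3.85
eef_pos: [0.4122, 0.342, 0.0085]
tool_rot: [-0.044, 0.999, 0.001, 0.001]
ft_force: [-0.3, -0.6, 5.3]
grip_width: 0.0253
grasp_force: 61.4
```

Call:
carry_out:
  increments: [0, 0, 0, -2, 0, 0, 0, 0, -4, 0, 0, 0, 0, -5, 0, 0, 0, 0, -5, 0, 0, 0, 0, 0, 0]

```text
clock: 4.47
eef_pos: [0.4134, 0.3433, 0.1708]
tool_rot: [-0.044, 0.999, 0.002, 0.003]
ft_force: [1.2, 0.7, -6.2]
grip_width: 0.0247
grasp_force: 60.2
```

Call:
carry_out:
  increments: [0, 0, 0, 0, -0.18, 0, 0, 0, 0, -0.18, 0, 0, 0, 0, -0.18, 0, 0, 0, 0, -0.18, 0, 0, 0, 0, -0.18]

```text
clock: 5.1
eef_pos: [0.4097, 0.3402, 0.1638]
tool_rot: [-0.476, 0.879, -0.001, -0.003]
ft_force: [-0.0, 0.1, -5.6]
grip_width: 0.0248
grasp_force: 60.0
```

Call:
carry_out:
  increments: [0, 0, 0, 0, -0.18, 0, 0, 0, 0, -0.18, 0, 0, 0, 0, -0.175, 0, 0, 0, 0, 0, 0, 0, 0, 0, 0]

```text
clock: 5.72
eef_pos: [0.4106, 0.3409, 0.1656]
tool_rot: [-0.689, 0.725, 0.0, -0.002]
ft_force: [0.4, -0.1, -5.6]
grip_width: 0.0255
grasp_force: 60.0
```

```bash
python3 - <<'E'
from h import *
go(.6007,.0566,.10,3.094)
E
```

```text
t 5.725 pos [0.4106 0.3409 0.1656] tilt [-0.002 -0.002 -1.   ] yaw 3.091 j6 -0.827 F [ 0.4 -0.1 -5.6] shift [ 27.41 -20.45   6.57] turn -0.003 w 0.02546260655782688
```

Call:
carry_out:
  increments: [0, 3.91, -2.92, 0, 0, 0, 3.91, -2.92, 0, 0, 0, 3.91, -2.92, 0, 0, 0, 3.91, -2.92, 0, 0, 0, 3.91, -2.92, 0, 0]

```text
clock: 6.35
eef_pos: [0.5482, 0.1378, 0.1667]
tool_rot: [-0.689, 0.725, 0.0, -0.0]
ft_force: [0.8, 0.4, -5.1]
grip_width: 0.025
grasp_force: 60.3
```

Call:
carry_out:
  increments: [0, 3.91, -2.92, 0, 0, 0, 3.91, -2.92, 0, 0, 0, 0, 0, 3, 0, 0, 0, 0, 3, 0, 0, 0, 0, 0, 0]

```text
clock: 6.98
eef_pos: [0.5992, 0.0577, 0.1035]
tool_rot: [-0.689, 0.725, 0.003, -0.003]
ft_force: [-1.5, -0.1, -5.5]
grip_width: 0.0253
grasp_force: 60.5
```

```bash
python3 - <<'E'
from h import *
p=bot.camera("wrist");cv2.imwrite("pics/w2.png",p["pixels"]);C=cloud(p);z=C[...,2]
q=bot.camera("top");D=cloud(q);cv2.imwrite("pics/t2.png",q["pixels"][120:280,180:420].repeat(3,0).repeat(3,1))
go(.6007,.0566,.0785,3.094)
m=(p["range_z"]>0)&(abs(C[...,0]-.6)<.1)&(z>.05)&(z<.08)
P=C[m];A=np.c_[P[:,0]-.6,P[:,1]-.055,np.ones(len(P))]
s=np.linalg.lstsq(A,P[:,2],rcond=None)[0];k=abs(A@s-P[:,2])<.003;print(np.linalg.lstsq(A[k],P[k,2],rcond=None)[0])
rect("board",P[k]);places(p,["vial","shelf_mid","foot_grip"])
E
```

```text
t 7.075 pos [0.6022 0.0583 0.1074] tilt [-0.001 -0.    -1.   ] yaw 3.092 j6 -1.425 F [ 0.7 -0.2 -5.5] shift [0.18 0.14 2.89] turn -0.002 w 0.02540728354172937
[0.00158668 0.02190514 0.06966076]
board 56027 [600.8  53.8] [244.1 140.5] 87.3
vial []
shelf_mid []
foot_grip []
```

View pics/w2.png

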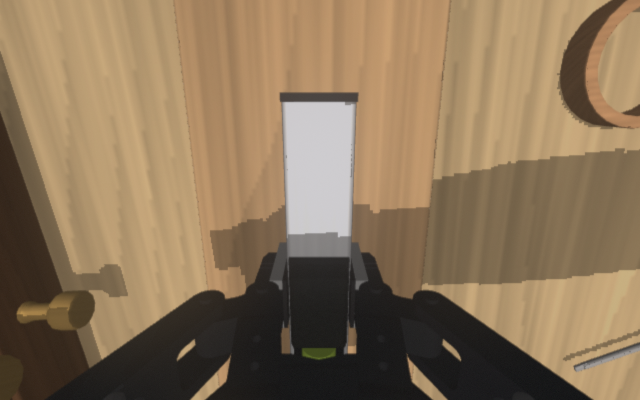

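The level is held straight over the bare part of the board, lengthways. Lowering.

Call:
carry_out:
  increments: [0, 0.1, 0.1, 1.5, 0, 0, 0, 0, 0.9, 0, 0, 0, 0, 0, 0, 0, 0, 0, 0.1, 0, 0, 0, 0, 0, 0]

```text
clock: 7.85
eef_pos: [0.6012, 0.0573, 0.0823]
tool_rot: [-0.69, 0.724, 0.0, -0.0]
ft_force: [-0.6, -0.7, -5.7]
grip_width: 0.0252
grasp_force: 60.8
```

Call:
carry_out:
  increments: [0, 0, 0, 0.1, 0, 0, 0, 0, 0.1, 0, 0, 0, 0, 0, 0, 0, 0, 0, 0, 0, 0, 0, 0, 0, 0]

```text
clock: 8.48
eef_pos: [0.6015, 0.0572, 0.0809]
tool_rot: [-0.69, 0.724, -0.0, 0.0]
ft_force: [-1.5, -2.8, 0.8]
grip_width: 0.0254
grasp_force: 61.5
```

Call:
carry_out:
  increments: [3.5, 0, 0, 0, 0, 3.5, 0, 0, 0, 0, 8.5, 0, 0, 0, 0, 8.5, 0, 0, 0, 0, 8.5, 0, 0, 0, 0]

```text
clock: 9.1
eef_pos: [0.6013, 0.0573, 0.0803]
tool_rot: [-0.69, 0.724, -0.0, 0.0]
ft_force: [-0.2, 0.1, -0.0]
grip_width: 0.0845
grasp_force: 0.0
```

Call:
carry_out:
  increments: [8.5, 0, 0, -2, 0, 8.5, 0, 0, -4, 0, 8.5, 0, 0, -4, 0, 8.5, 0, 0, 0, 0, 8.5, 0, 0, 0, 0]

```text
clock: 9.72
eef_pos: [0.601, 0.0573, 0.1799]
tool_rot: [-0.69, 0.724, 0.0, -0.0]
ft_force: [-1.1, -0.3, -0.7]
grip_width: 0.0846
grasp_force: 0.0
```

```bash
cat >> h.py <<'E'
def look(cam):
    p=bot.camera(cam);C=cloud(p);z=C[...,2];v=p["range_z"]>0
    s=v&(abs(C[...,0]-.6)<.05)&(abs(C[...,1]-.055)<.1)
    if (s&(z>.1)&(z<.135)).sum()>30: rect("level",C[s&(z>.1)&(z<.135)])
    if (s&(z>.119)&(z<.13)).sum()>20: rect("pad",C[s&(z>.1195)&(z<.13)]);print("pad z",np.median(z[s&(z>.1195)&(z<.13)]))
    k=v&(abs(C[...,0]-.593)<.05)&(abs(C[...,1]+.103)<.05)&(z>.118)&(z<.135)
    if k.sum()>20: rect("knob",C[k]);print("knob z",np.median(z[k]))
    return p,C
E
python3 - <<'E'
from h import *
for c in("wrist","top","scene"):
    print(c);p,C=look(c);places(p,["pad_top","vial","foot_grip","bubble"])
    cv2.imwrite(f"pics/{c}3.png",p["pixels"])
go(.593,-.103,.16,.288)
E
```

```text
wrist
level 7670 [600.7  56. ] [160.2  26.2] 87.2
pad 1423 [602.   82.5] [87.1 21.7] 87.8
pad z 0.12242922314593724
pad_top [(0.93, [0.5988, 0.0567, 0.1201])]
vial [(0.87, [0.6011, 0.103, 0.1101])]
foot_grip []Traceback (most recent call last):
  File "<stdin>", line 3, in <module>
  File "h.py", line 10, in places
    r=getattr(bot,f)(p,n)[:2]
      ~~~~~~~~~~~~~~^^^^^
ValueError: it knows: foot_base, foot_grip, glue, level_center, mug, offcut, pad_top, shelf_hinge, shelf_mid, tape, vial
```

```bash
python3 - <<'E'
from h import *
p,C=look("top");go(.593,-.103,.17,.288)
E
```

```text
level 132 [597.6  -3.7] [40.3 25.3] 84.7
knob 82 [ 593.4 -103.8] [12.9 45.3] 16.3
knob z 0.1234186051020254
t 9.975 pos [0.6005 0.0572 0.1789] tilt [-0.003 -0.    -1.   ] yaw 3.093 j6 -1.427 F [ 0.3 -0.4  0.1] shift [16.04 -0.03  0.9 ] turn -0.337 w 0.08514539449596904
```

Call:
carry_out:
  increments: [8.5, 5.35, 0, 0, 0, 8.5, 5.35, 0, 0, 0, 8.5, 5.35, 0, 0, 0, 8.5, 0, 0, 0, -0.169, 8.5, 0, 0, 0, -0.169]

```text
clock: 10.6
eef_pos: [0.5929, -0.1042, 0.1794]
tool_rot: [0.803, -0.596, -0.001, 0.0]
ft_force: [-0.2, 0.4, 0.7]
grip_width: 0.0849
grasp_force: 0.0
```

```bash
python3 - <<'E'
from h import *
p,C=look("wrist");cv2.imwrite("pics/w4.png",p["pixels"]);places(p,["foot_grip"])
go(.593,-.1035,.17,.288)
q,C=look("top");z=C[...,2];k=(abs(C[...,1]-.055)<.075)&(abs(C[...,0]-.6)<.05)&(z>.105)&(z<.135)
E
```

```text
level 2163 [598.8  16.9] [84.8 26.4] 87.4
knob 1219 [ 593.5 -104.7] [12.9 45.6] 16.2
knob z 0.12293630011864831
foot_grip [(0.59, [0.597, -0.1065, 0.1097])]
t 10.7 pos [ 0.593  -0.1034  0.1795] tilt [-0.001  0.    -1.   ] yaw -2.853 j6 -2.032 F [-0.2  0.6 -0.4] shift [0.01 0.   0.95] turn 0.0 w 0.08493969791256668
level 561 [600.5  55.6] [157.9  26.5] 87.2
pad 111 [600.3  84.9] [90.5 22. ] 89.1
pad z 0.12248340527642654
```

View pics/w4.png

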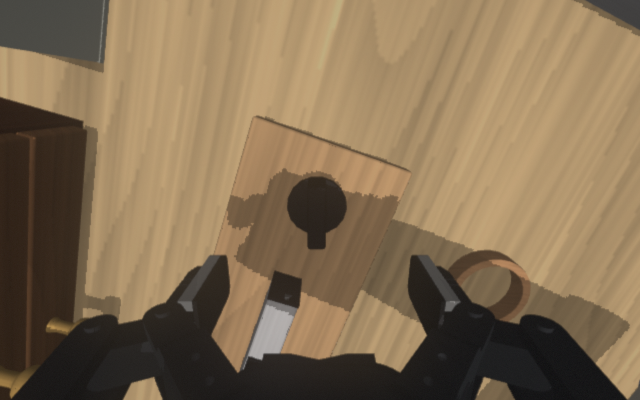

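Knob at px (317,205), aligned with the closing line. Descending to grip it just above the flange.

Call:
carry_out:
  increments: [8.5, 0.1, 0, 4, 0, 8.5, 0, 0, 3, 0, 8.5, 0, 0, 0.8, 0, 8.5, 0, 0, 0, 0, 8.5, 0, 0, 0, 0]

```text
clock: 11.38
eef_pos: [0.5949, -0.104, 0.1039]
tool_rot: [0.802, -0.598, 0.001, -0.001]
ft_force: [-0.6, 0.2, 0.6]
grip_width: 0.0846
grasp_force: 0.0
```

Call:
carry_out:
  increments: [0, 0, 0, 0, 0, 0, 0, 0, 0, 0, 0, 0, 0, 0, 0, 0, 0, 0, 0, 0, 0, 0, 0, 0, 0]

```text
clock: 12.0
eef_pos: [0.5942, -0.1038, 0.1026]
tool_rot: [0.802, -0.598, 0.0, -0.0]
ft_force: [0.2, 1.0, 1.1]
grip_width: 0.0118
grasp_force: 62.2
```

Call:
carry_out:
  increments: [0, 0, 0, 0, 0.15, 0, 0, 0, 0, 0.17, 0, 0, 0, 0, 0.17, 0, 0, 0, 0, 0.17, 0, 0, 0, 0, 0.17]

```text
clock: 12.62
eef_pos: [0.5936, -0.1037, 0.1026]
tool_rot: [-0.491, 0.871, 0.0, -0.0]
ft_force: [-0.7, 0.0, 2.7]
grip_width: 0.0116
grasp_force: 62.4
```

Call:
carry_out:
  increments: [0, 0, 0, 0, 0.17, 0, 0, 0, 0, 0.08, 0, 0, 0, 0, 0, 0, 0, 0, 0, 0, 0, 0, 0, 0, 0]

```text
clock: 13.25
eef_pos: [0.5934, -0.1036, 0.1026]
tool_rot: [-0.381, 0.925, 0.0, -0.0]
ft_force: [-3.0, 2.6, 5.4]
grip_width: 0.0117
grasp_force: 62.8
```

```bash
cat >> h.py <<'E'
def bub(n):
    for c in("top","scene"):
        p=bot.camera(c);C=cloud(p);z=C[...,2];v=p["range_z"]>0
        m=v&(abs(C[...,0]-.6)<.068)&(abs(C[...,1]-.07)<.115)&(z>.055)&(z<.085)
        P=C[m];A=np.c_[P[:,0]-.6,P[:,1]-.055,np.ones(len(P))]
        if len(P)>200:
            s=np.linalg.lstsq(A,P[:,2],rcond=None)[0];k=abs(A@s-P[:,2])<.004;print(c,"slope",np.linalg.lstsq(A[k],P[k,2],rcond=None)[0])
        K=np.array(p["mtx"]);q=att(p["attitude"]).T@(np.array([.6025,.106,.115])-np.array(p["eye"]));q=K@q/q[2];u,t=int(q[0]),int(q[1])
        cv2.imwrite(f"pics/{c}_{n}.png",cv2.resize(p["pixels"][t-25:t+25,u-30:u+30],None,fx=8,fy=8,interpolation=cv2.INTER_CUBIC))
    a=[cv2.imread(f"pics/{c}_{n}.png") for c in("top","scene")];cv2.imwrite(f"pics/both_{n}.png",cv2.resize(np.vstack(a),None,fx=.7,fy=.7))
E
python3 - <<'E'
from h import *
bub(5);go(.593,-.1035,.17,.288)
E
```

```text
top slope [ 0.0041831  -0.00100751  0.07443689]
scene slope [-0.0009586   0.00214639  0.07496909]
t 13.35 pos [ 0.5935 -0.1036  0.1026] tilt [-0.     0.001 -1.   ] yaw 2.352 j6 -0.954 F [-3.2  2.8  5.2] shift [ 0.02  0.05 -6.74] turn -1.078 w 0.011832423770162845
```

View pics/both_5.png

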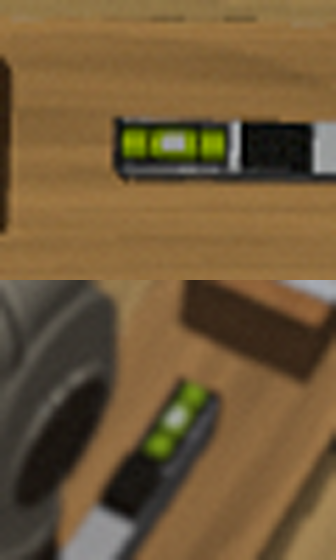

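The bubble sits near the middle between the rings: bubble at about px 174, rings at about 149 and 201. Letting go of the knob, rising, and checking from close by.

Call:
carry_out:
  increments: [2.5, 0, 0, 0, 0, 4.5, 0, 0, 0, 0, 4.5, 0, 0, 0, 0, 4.5, 0, 0, -4, 0, 4.5, 0, 0, -4, 0]

```text
clock: 13.98
eef_pos: [0.5933, -0.1041, 0.1824]
tool_rot: [-0.38, 0.925, 0.0, -0.001]
ft_force: [1.3, -1.0, -0.0]
grip_width: 0.0453
grasp_force: 0.0
```

```bash
python3 - <<'E'
from h import *
go(.6006,.056,.20,3.094)
E
```

```text
t 13.975 pos [ 0.5933 -0.1041  0.1824] tilt [-0.002  0.    -1.   ] yaw 2.351 j6 -0.954 F [ 1.3 -1.  -0. ] shift [-11.78  10.86  -1.76] turn -0.743 w 0.04530394418053071
```

Call:
carry_out:
  increments: [8.5, -3.93, 3.62, -0.6, 0, 8.5, -3.93, 3.62, -0.6, 0, 8.5, -3.93, 3.62, -0.6, 0, 8.5, 0, 0, 0, -0.185, 8.5, 0, 0, 0, -0.185]

```text
clock: 14.6
eef_pos: [0.6012, 0.0573, 0.2002]
tool_rot: [-0.547, 0.837, -0.0, -0.0]
ft_force: [-0.6, 0.0, 0.3]
grip_width: 0.085
grasp_force: 0.0
```

Call:
carry_out:
  increments: [8.5, 0, 0, 0, -0.185, 8.5, 0, 0, 0, -0.185, 8.5, 0, 0, 0, 0, 8.5, 0, 0, 0, 0, 8.5, 0, 0, 0, 0]

```text
clock: 15.22
eef_pos: [0.6011, 0.0561, 0.2003]
tool_rot: [-0.688, 0.725, -0.0, -0.0]
ft_force: [-0.8, 0.6, -0.4]
grip_width: 0.0849
grasp_force: 0.0
```

```bash
python3 - <<'E'
from h import *
p,C=look("wrist");places(p,["pad_top","vial"]);cv2.imwrite("pics/w6.png",p["pixels"])
go(.6006,.056,.13,3.094)
E
```

```text
level 6616 [600.6  56.6] [160.   26.5] 87.2
pad 1861 [601.9  86. ] [91.3 22. ] 87.6
pad z 0.12574685221218662
pad_top [(0.73, [0.6016, 0.0573, 0.1273])]
vial [(0.97, [0.6006, 0.1052, 0.1125])]
t 15.375 pos [0.6011 0.0561 0.2003] tilt [ 0.  0. -1.] yaw 3.09 j6 -1.426 F [-0.6  0.   0.4] shift [0.02 0.05 7.03] turn -0.004 w 0.08506747758550556
```

View pics/w6.png

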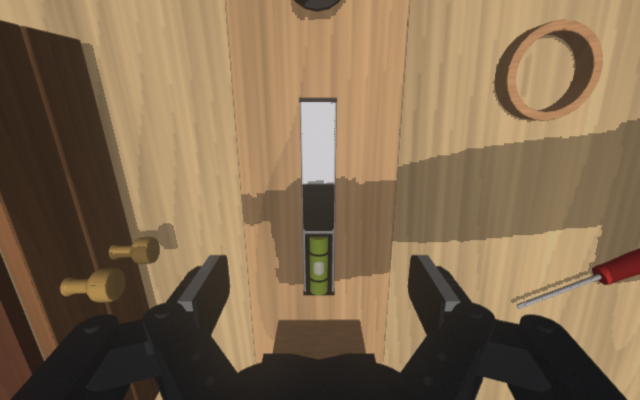

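Level at px (318,197), vial at (318,265). I need a closer look at the bubble.

```bash
python3 - <<'E'
from h import *
i=cv2.imread("pics/w6.png");s=i[226:300,310:328]
m=s[:,6:12].mean(1).round().astype(int)
for k,r in enumerate(m): print(226+k,r.tolist(),end="; ")
cv2.imwrite("pics/c6.png",cv2.resize(i[226:300,290:346],None,fx=7,fy=7,interpolation=cv2.INTER_CUBIC))
E
```

```text
226 [37, 43, 49]; 227 [37, 43, 50]; 228 [37, 44, 49]; 229 [37, 43, 49]; 230 [52, 56, 61]; 231 [105, 108, 111]; 232 [116, 118, 122]; 233 [88, 90, 94]; 234 [52, 56, 61]; 235 [36, 43, 49]; 236 [36, 56, 58]; 237 [38, 75, 70]; 238 [40, 82, 76]; 239 [42, 92, 84]; 240 [50, 114, 102]; 241 [52, 121, 107]; 242 [52, 122, 108]; 243 [51, 121, 108]; 244 [52, 122, 108]; 245 [51, 121, 108]; 246 [52, 122, 108]; 247 [52, 121, 108]; 248 [52, 122, 108]; 249 [52, 122, 108]; 250 [51, 122, 108]; 251 [52, 122, 108]; 252 [51, 122, 108]; 253 [50, 118, 105]; 254 [41, 84, 78]; 255 [35, 55, 57]; 256 [40, 77, 73]; 257 [48, 111, 99]; 258 [51, 121, 108]; 259 [52, 122, 108]; 260 [52, 122, 108]; 261 [66, 124, 114]; 262 [117, 140, 141]; 263 [134, 149, 153]; 264 [138, 152, 157]; 265 [138, 151, 156]; 266 [136, 150, 155]; 267 [136, 150, 155]; 268 [136, 150, 154]; 269 [136, 149, 154]; 270 [136, 149, 155]; 271 [136, 150, 155]; 272 [136, 149, 154]; 273 [132, 146, 151]; 274 [117, 138, 140]; 275 [80, 127, 120]; 276 [56, 122, 110]; 277 [51, 121, 108]; 278 [52, 122, 108]; 279 [50, 118, 105]; 280 [40, 81, 76]; 281 [36, 54, 57]; 282 [41, 82, 78]; 283 [48, 112, 101]; 284 [51, 121, 108]; 285 [52, 122, 109]; 286 [52, 122, 108]; 287 [51, 121, 108]; 288 [51, 121, 108]; 289 [51, 121, 108]; 290 [52, 121, 108]; 291 [51, 121, 108]; 292 [52, 121, 109]; 293 [51, 121, 108]; 294 [55, 121, 112]; 295 [80, 123, 142]; 296 [99, 139, 174]; 297 [104, 145, 183]; 298 [104, 145, 183]; 299 [105, 146, 184];
```

View pics/c6.png

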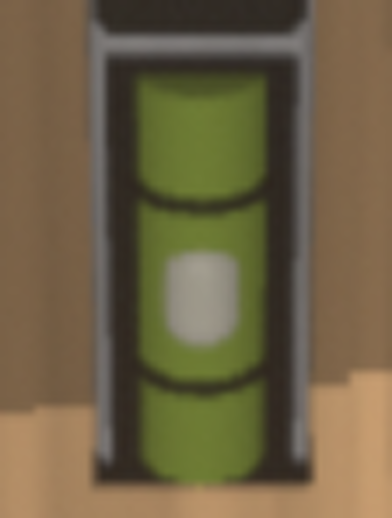

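The bubble is within about 0.3 mm of the middle between the rings (rings at rows 255 and 281, bubble centre at row 268). Closing the fingers and descending onto the pad.

Call:
carry_out:
  increments: [0, 0, 0.05, 0, 0, 0, 0, 0, 0, 0, 0, 0, 0, 0, 0, 0, 0, 0, 2, 0, 0, 0, 0, 2, 0]

```text
clock: 16.0
eef_pos: [0.6009, 0.0562, 0.1602]
tool_rot: [-0.689, 0.725, -0.0, 0.0]
ft_force: [0.2, -0.1, 0.5]
grip_width: 0.0002
grasp_force: 0.0
```

Call:
carry_out:
  increments: [0, 0, 0, 1.5, 0, 0, 0, 0, 1, 0, 0, 0, 0, 0.4, 0, 0, 0, 0, 0.3, 0, 0, 0, 0, 0, 0]

```text
clock: 16.62
eef_pos: [0.6008, 0.0562, 0.1286]
tool_rot: [-0.689, 0.725, -0.0, 0.0]
ft_force: [-0.1, 0.5, 0.0]
grip_width: 0.0003
grasp_force: 0.0
```

Call:
carry_out:
  increments: [0, 0, 0, 0.1, 0, 0, 0, 0, 0.1, 0, 0, 0, 0, 0.1, 0, 0, 0, 0, 0.1, 0, 0, 0, 0, 0, 0]

```text
clock: 17.25
eef_pos: [0.6011, 0.0562, 0.1249]
tool_rot: [-0.689, 0.725, -0.0, 0.0]
ft_force: [-0.7, -0.2, 4.7]
grip_width: 0.0
grasp_force: 2.2
```

Call:
carry_out:
  increments: [0, 0, 0, 0.1, 0, 0, 0, 0, 0.1, 0, 0, 0, 0, 0.1, 0, 0, 0, 0, 0.07, 0, 0, 0, 0, 0, 0]

```text
clock: 17.88
eef_pos: [0.6011, 0.0563, 0.1219]
tool_rot: [-0.689, 0.725, -0.001, 0.001]
ft_force: [-1.1, -0.5, 8.9]
grip_width: -0.0002
grasp_force: 4.5
```

Call:
carry_out:
  increments: [0, 0, 0, 0, 0, 0, 0, 0, 0, 0, 0, 0, 0, 0, 0, 0, 0, 0, 0, 0, 0, 0, 0, 0, 0]

```text
clock: 18.5
eef_pos: [0.6011, 0.0562, 0.122]
tool_rot: [-0.689, 0.725, -0.001, 0.001]
ft_force: [-1.8, 0.6, 9.1]
grip_width: -0.0002
grasp_force: 4.4
```

```bash
python3 - <<'E'
from h import *
bub(7);go(.6006,.056,.13,3.094)
p=bot.camera("scene");places(p,["tape","mug","glue","offcut"])
E
```

```text
top slope [-1.91465959e-03 -7.43555635e-05  7.42648227e-02]
scene slope [-0.00059859  0.00019412  0.07497602]
t 18.6 pos [0.6011 0.0562 0.122 ] tilt [ 0.002  0.    -1.   ] yaw 3.091 j6 -1.427 F [-0.7 -0.3  8. ] shift [ 0.03  0.05 -0.8 ] turn -0.003 w -0.00021337037472239317
tape [(0.92, [0.3703, -0.0328, 0.0075])]
mug [(0.68, [0.6261, 0.4083, -0.0018])]
glue [(0.77, [0.6014, -0.388, 0.0019])]
offcut [(0.78, [0.3853, -0.3443, 0.0023])]
```

View pics/both_7.png

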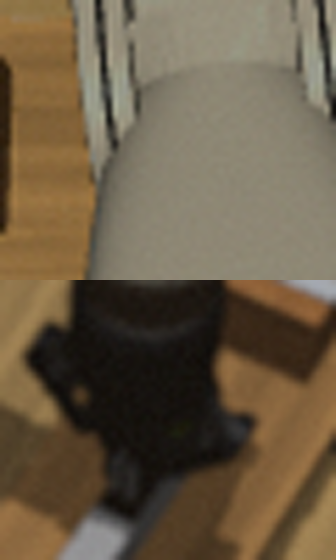

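The arm hides the vial from both fixed cameras, but the board slope reads about 0. I'll press slightly further and check with the wrist camera.

Call:
carry_out:
  increments: [0, 0, 0, 0.1, 0, 0, 0, 0, 0.05, 0, 0, 0, 0, 0, 0, 0, 0, 0, 0, 0, 0, 0, 0, 0, 0]

```text
clock: 19.48
eef_pos: [0.6011, 0.0562, 0.1209]
tool_rot: [-0.689, 0.725, -0.001, 0.001]
ft_force: [-2.4, -0.6, 10.2]
grip_width: 0.0
grasp_force: 5.3
```

```bash
python3 - <<'E'
from h import *
p=bot.camera("wrist");cv2.imwrite("pics/w8.png",p["pixels"]);places(p,["vial"]);go(.6006,.056,.13,3.094)
E
```

```text
vial [(0.82, [0.6012, 0.1036, 0.1138])]
t 19.575 pos [0.6011 0.0562 0.1209] tilt [ 0.002  0.    -1.   ] yaw 3.091 j6 -1.427 F [-2.3 -0.9 10.7] shift [ 0.03  0.05 -0.91] turn -0.003 w 7.725245925820834e-05
```

View pics/w8.png

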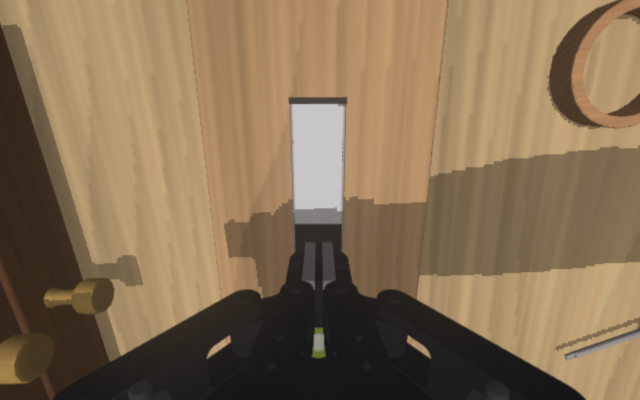

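The fingers are on the pad at about px (318,265), pressing at about 10.5 N, so roughly 7 mm down. The level stands straight, and the white bubble shows through the gripper at (318,342). Handing in.

```bash
python3 -c "
from workcell import bot
print(bot.job_done())"
```

```text
the job is handed in; nothing more can be done
None
```

I handed the job in at about 20 s with the arm still holding the thumb pad about 7 mm down at roughly 10.5 N. The level stands lengthways on the bare middle of the board, the knob is let go and the bystanders I re-checked (tape, mug, glue, offcut) had not moved. Before pressing, the bubble was within about 0.3 mm of centre. While pressing, the gripper partly hid the vial, so I judged the bubble from a board slope of about zero.

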